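Set and lock the slate gauge dial

TASK

With closed fingers, push the peg of the slate gauge's dial round until the index mark on the dial lines up with the one long line of the scale around it and stop there; then push the lock tab fully home against its stop block. Only push: do not take the peg or the tab between the fingers, leave the things lying beside the gauge where they are, and finish with the dial still on its line and the hand clear.

Things in the scene. Friction and masses are not known exactly. Their poses are not given: they have to be found in the camera images.
- scale: Flat aluminium scale disc under the dial, 184 mm diameter, 6 mm thick, fixed on the grey base plate. Origin on the dial's turning axis, on its underside, 11 mm above the bench surface (z up). Its rim carries 18 black lines, every 20 degrees: 17 short ones (7 mm) and one long, bold one (22 x 5 mm, from the rim to the dial's edge). Its x axis points from the dial's axis along the long line.
- long_line (a point): Inner end of the long line, on top of the scale disc right at the dial's edge, 70 mm from the axis; the target for the index mark.
- index_mark (a point): Outer end of the black index mark (16 x 5 mm, radial) on top of the dial, at the dial's edge 70 mm from the axis. The index mark and the peg lie on the same radius of the dial. The target is met when this point stands over the long_line point as seen from above.
- peg (a point): Centre of the top of the steel peg that stands on the dial, 18 mm diameter and 28 mm tall, 43 mm from the dial's axis. Its top is at z = 55 mm; the dial's flat top (white disc, 140 mm diameter) at z = 27 mm. Nothing else stands on the dial. Pushed sideways, the peg turns the dial about its vertical axis with about 2 N; the dial stays where it is left.
- dial (a joint): Angle of the dial on its base plate (rad), growing anticlockwise seen from above; it turns freely several turns either way. The angle at which it meets the long line differs each time, since the scale disc is fixed at differing angles: compare the index mark with the long line.
- gauge: The gauge's grey base plate, 200 x 280 mm, 8 mm thick, fixed in a steel tray whose floor is at z = 3 mm (tray rims 22 mm high, well clear). Origin under its centre; x axis (away from the robot, turned by up to 0.4 rad) is the direction in which the lock tab is pushed; y to the left. The dial's axis lies 35 mm to the left (+y) of the centre, the lock slide 100 mm to the right (-y).
- lock_tab (a point): Centre of the top edge of the lock tab, an upright steel plate 12 mm thick (gauge x), 50 mm wide (gauge y), its top at z = 49 mm and its lower edge near z = 17 mm; it stands on a slide foot 30 mm long (gauge x), 44 mm wide, top at z = 19 mm, so the foot sticks out 9 mm behind the tab. Beyond it (+x of the gauge) stands a fixed stop block 56 mm wide, top at z = 45 mm.
- lock (a joint): How far the lock tab is pushed in (m), along the gauge's x axis: 0 drawn back, 0.040 fully home against the stop block. It slides with about 1.5 N and stays where it is left.
- slate: Bystander: loose pale grey slate square 120 x 120 x 7 mm lying in the tray to the right of the gauge. Origin under its centre.
- rule_case: Bystander: loose chrome spring-rule case, 62 x 34 mm, 56 mm high, standing in the tray to the left of the gauge. Origin under its centre.
- crayon: Bystander: loose red marking-crayon holder, 130 mm long, 15 mm wide, 17 mm high, lying along the gauge's far side. Origin under its centre, long axis y.

How it is judged:
By the outcome, as a careful person would: the job done as asked, in the order asked, and still so for the second after the job is handed in, with the robot touching nothing.
It also fails if it takes over 64 s, if anything falls off the work surface, if the arm or the gripper's body presses on something with over 40 N, if the wrist force passes 120 N, or if a joint passes its speed limit or range.

ROBOT

A 6-joint arm with a two-finger parallel gripper is mounted at the origin on the work surface. World frame = base frame: x ahead of the robot, y to its left, z up, the work surface at z = 0. Lengths are in m, angles in degrees, forces in N, time in s.
With the tool pointing down it reaches from about 0.25 to 0.725 m from the base axis. Payload 9.7 kg.
Tool frame: the origin (TCP) lies midway between the tips of the shut fingers; the grasp point (between the pads) lies 19 mm behind it (bot.hold_point_z is the distance from the TCP to the grasp point, in m); z points along the fingers, y is the line along which they close (so a half turn about z gives the same grasp; the last joint's range is limited). The gripper opens to 85 mm and grips with 20 to 120 N. Pads are 22 mm wide; open, the fingers measure 114 mm over their backs; the gripper's body (76 mm by 85 mm) begins 54 mm behind the grasp point. The pads swing forward as they close: fully open they stand 13 mm farther back than shut.
Start: joints at [-66.692, 4.979, 10.078, 95.1, 0, 90], TCP at [0.218, -0.505, 0.196] pointing down, gripper open.
Joint ranges: [-179.16, 179.16], [-48.56, 103.87], [-65.8, 70.77], [-126.05, 130.52], [-82.76, 87.17], [-180, 180]. Speed limits (degrees/s): [127.2, 127.2, 147.25, 180, 180, 180].

INTERFACE

Orientations are given as [roll, pitch, yaw] about the fixed x, y, z axes, in that order (R = Rz(yaw) Ry(pitch) Rx(roll)).
In Python, from workcell import bot gives the robot as it stands.
- The arm moves only by the tool play_rows, never from a script. Its argument "steps" is a list that holds one entry, the list of rows, each a list of 4 numbers: the shift along the tool's x, y, z in m, then the turn about the tool's z in rad. In form: [[[tx, ty, tz, yaw], ...]]. A call has exactly 5 rows; each row shifts and turns the commanded pose from where the row before left it, along the tool's axes as they then stand; what a row does not reach is not made up. A row lasts 1/12 s, in which the tool goes at most 41.7 mm and 7.16 degrees, less where a joint would pass 70% of its speed; a pose out of reach is approached as far as the arm can. A call is refused whole if a number of a shift passes 0.0417 or a number of a turn 0.125, either way. A call with a gripper value outside its range is refused whole. "gripper" is the finger opening in m, from 0 to 0.0854, set as the call begins (left out, the last holds). The fingers move at their own pace and stop on an object; "squeeze" is the grip in N (left out, the last holds). Time passes only in rows, so rows that do not move let the fingers close, or fill a call up. It gives the time, the measured TCP pose, the force, the opening and the grip force at its end, in the units of the state.
- bot.get_obs(): the state, without advancing time (a new reading comes with each control period).
- bot.camera(name): name is "side" or "top"; returns a dict with "img" (480x640x3 uint8, blue, green, red), "vfov" (degrees; the focal length in pixels is half the picture's height over the tangent of half this angle, whatever the lens; pixels are square), "cx", "cy" (the principal point, pixels), "xyz" and "attitude" of the camera in the world. Camera axes: x right, y down, z forward; pixel columns grow to the right and rows downward; lengths in m; the calibration is good to about 2 mm. A picture is of the moment at which its call begins. There is no depth.
- bot.job_done(): hands the job in; it is judged then, once.
The state is a dict: "time": time; "q": joint angles; "qd": joint speeds; "joint_efforts": joint torques, N m; "ee_pos": TCP position; "tcp_rot": TCP orientation; "wrist_force": force on the tool from outside, world axes, zero at the start; "torque": the same for the moment, N m; "opening": finger opening in m; "grasp_force": force on a finger pad.
Only numpy, scipy, OpenCV 4.12 (cv2) and the standard library are available. Lean on these libraries where they do the work, as an engineer would, in place of code of your own. Each camera call takes 0.05 s, during which the arm holds its last target. There are 200 camera calls.

## Working session

There is one attempt and no reset: what is moved stays moved. The work goes in short steps, Python scripts to look and compute and a tool call to move; the robot and the scene stay as the last step left them, time stands still between calls to the robot, and variables do not carry over. Pictures are saved under pics/ and viewed, at most 10 in all, crops included, and the job is handed in when it is done.

Besides the shell and the picture viewer there is one more tool, called after ">>>" in YAML: its name, and indented under it one key for each argument. play_rows: Moves the arm, as the interface text tells. Its arguments: {"type":"object","properties":{"steps":{"type":"array","items":{"type":"array","items":{"type":"array","items":{"type":"number"}}}},"gripper":{"type":"number"},"squeeze":{"type":"number"}},"required":["steps"]}

```bash
mkdir -p pics; ls; python3 - <<'E'
from workcell import bot
import cv2
for n in("top","side"):
    c=bot.camera(n);cv2.imwrite(f"pics/{n}0.png",c["img"]);print(n,c["vfov"],c["cx"],c["cy"],c["xyz"],c["attitude"])
o=bot.get_obs();print(o)
E
```

```text
pics
top 49.18243901210176 318.5915901144076 254.133756380406 [0.421867   0.01158778 0.99367401] [-1.67996644e+02 -5.15413411e-02 -9.48173524e+01]
side 56.9228977781695 314.7780598359292 246.49289120788077 [0.50546103 0.67247312 0.56017838] [-125.96109481   -1.10940492 -170.56854368]
{'time': 0.1, 'q': array([-6.66913378e+01,  5.00639707e+00,  1.00392051e+01,  9.50993677e+01,
       -6.29131560e-04,  9.00014677e+01]), 'qd': array([-0.01399924, -0.0289413 ,  0.0223175 , -0.03885823, -0.0176001 ,
       -0.04934463]), 'joint_efforts': array([ 1.43240602e-03, -5.21562123e+01,  4.65652657e+01,  1.59778056e-02,
        5.64730999e-05, -4.37602765e-06]), 'ee_pos': array([ 0.21752608, -0.50488866,  0.19587077]), 'tcp_rot': array([-1.79933440e+02,  6.30836118e-04,  2.33071952e+01]), 'wrist_force': array([-0.27529825,  0.27346157, -0.42155139]), 'torque': array([ 0.02638618, -0.00093493,  0.02253174]), 'grasp_force': 0.0, 'opening': 0.08546458887105096}
```

View pics/top0.png

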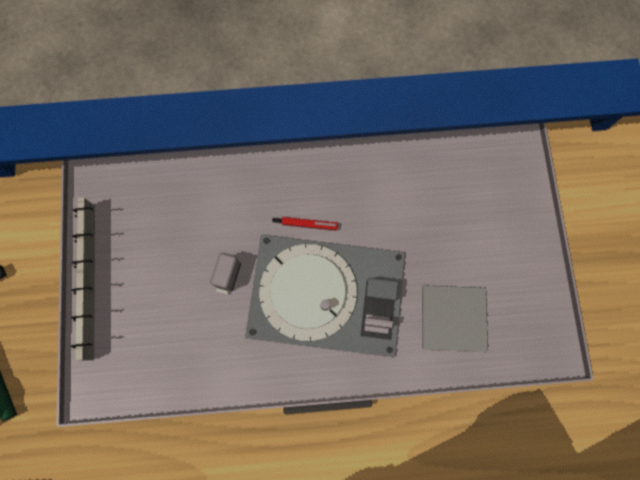

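View pics/side0.png

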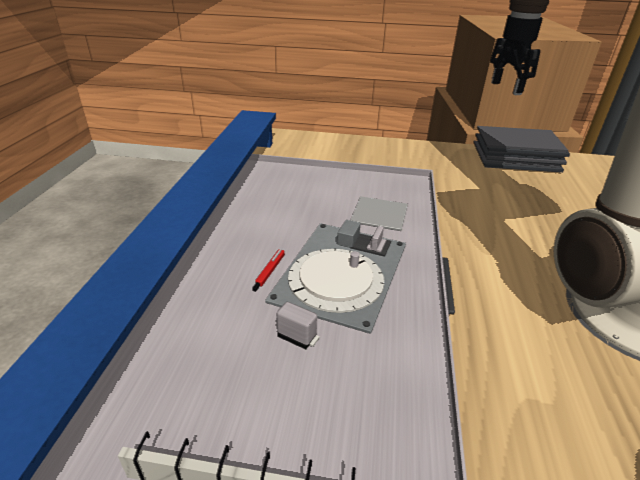

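The top view shows the dial at about (308,291), the long line at upper left near (278,261), and the peg and index at lower right near (328,303) and (334,312). The tab is at (378,325), with the stop block above it at (383,290). The side view agrees.

```bash
cat > h.py <<'E'
import numpy as np,cv2
from scipy.spatial.transform import Rotation as Ro
def cam(c):
    f=240/np.tan(np.radians(c["vfov"]/2));R=Ro.from_euler("xyz",c["attitude"],degrees=True).as_matrix()
    return np.array([[f,0,c["cx"]],[0,f,c["cy"]],[0,0,1]]),R,np.array(c["xyz"])
def ray(c,u,v,z):
    K,R,t=cam(c);d=R@np.linalg.solve(K,[u,v,1.]);return t+d*(z-t[2])/d[2]
def proj(c,P):
    K,R,t=cam(c);p=(K@(R.T@(np.atleast_2d(P)-t).T));return (p[:2]/p[2]).T
def rect(c,z,x0,y0,sx,sy,s):
    # top-down picture of plane z: up=+x, left=+y; x0,y0 centre; s px/m
    w,h=int(sy*s),int(sx*s)
    W=np.array([[x0+sx/2,y0+sy/2,z],[x0+sx/2,y0-sy/2,z],[x0-sx/2,y0-sy/2,z],[x0-sx/2,y0+sy/2,z]])
    H=cv2.getPerspectiveTransform(proj(c,W).astype(np.float32),np.float32([[0,0],[w,0],[w,h],[0,h]]))
    return cv2.warpPerspective(c["img"],H,(w,h),flags=cv2.INTER_CUBIC)
E
python3 - <<'E'
from workcell import bot
from h import *
c=bot.camera("top")
for n,u,v,z in[("dial",308,291,.027),("long",282,265,.017),("peg",327,303,.055),("idx",336,313,.027),("tab",378,320,.049),("c1",266,240,.011),("c2",399,257,.011),("c3",390,351,.011),("c4",252,332,.011)]:print(n,ray(c,u,v,z).round(4))
p=ray(c,322,296,.02);print(p)
cv2.imwrite("pics/r1.png",rect(c,.027,.365,-.0,.28,.36,2100))
E
```

```text
dial [0.5585 0.0189 0.027 ]
long [0.6135 0.0642 0.017 ]
peg [ 0.5301 -0.0135  0.055 ]
idx [ 0.5135 -0.0292  0.027 ]
tab [ 0.4926 -0.1022  0.049 ]
c1 [0.6662 0.0918 0.011 ]
c2 [ 0.6115 -0.1597  0.011 ]
c3 [ 0.437  -0.1227  0.011 ]
c4 [0.4931 0.1288 0.011 ]
[ 0.54794131 -0.0063008   0.02      ]
```

View pics/r1.png

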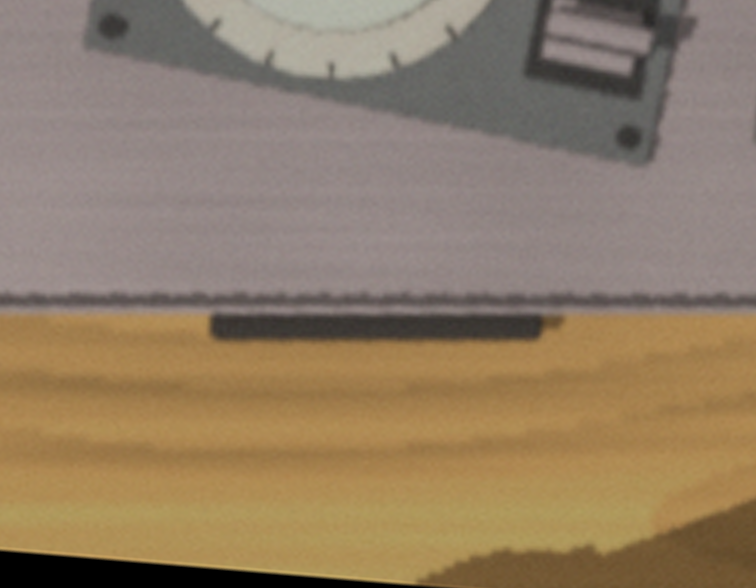

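The crop was centred too close to the robot, so I'll redo it around x=0.55.

```bash
python3 - <<'E'
from workcell import bot
from h import *
c=bot.camera("top")
im=rect(c,.027,.55,-.015,.24,.32,2400);cv2.imwrite("pics/r2.png",im)
E
```

```text
(no output)
```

View pics/r2.png

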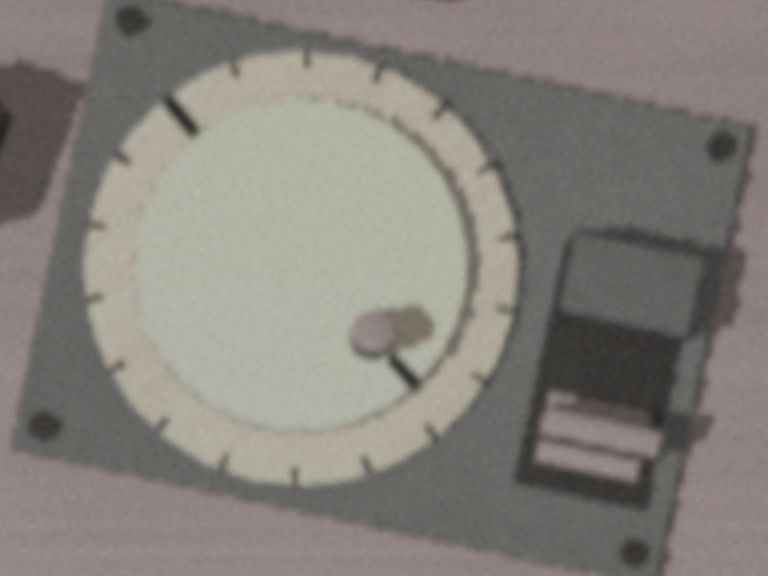

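Measured from this view:
- **Dial:** axis at about (0.5596, 0.0192).
- **Index:** tip at pixel (417,386), 69.5 mm from the axis, which fits the given 70 mm. That puts it at −136.5°.
- **Long line:** runs (166,98) to (196,133), at about 38.6°.
- **Turn needed:** about +175° anticlockwise.

I'll move over now with the fingers shut.

>>> play_rows:
  steps:
    - [[0.0313, -0.0241, 0, 0], [0.0313, -0.0241, 0, 0], [0.0313, -0.0241, 0, 0], [0.0313, -0.0241, 0, 0], [0.0313, -0.0241, 0, 0]]
  gripper: 0
  squeeze: 40

```text
time: 0.62
ee_pos: [0.314, -0.3309, 0.1964]
tcp_rot: [-180.0, -0.0, 23.3]
wrist_force: [0.8, 0.1, 0.7]
opening: 0.0252
grasp_force: 0.0
```

>>> play_rows:
  steps:
    - [[0.0313, -0.0241, 0, 0], [0.0313, -0.0241, 0, 0], [0.0313, -0.0241, 0, 0], [0.0313, -0.0241, 0, 0], [0.0313, -0.0241, 0, 0]]

```text
time: 1.03
ee_pos: [0.4102, -0.1581, 0.1966]
tcp_rot: [180.0, -0.0, 23.3]
wrist_force: [0.3, -0.4, -0.1]
opening: 0.0002
grasp_force: 0.0
```

>>> play_rows:
  steps:
    - [[0.0313, -0.0241, 0, 0], [0.0313, -0.0241, 0, 0], [0.0313, -0.0241, 0, 0], [0.0313, -0.0241, 0, 0], [0.0313, -0.0241, 0, 0]]

```text
time: 1.45
ee_pos: [0.5063, 0.0147, 0.1965]
tcp_rot: [180.0, -0.0, 23.3]
wrist_force: [0.2, -1.7, -0.2]
opening: -0.0003
grasp_force: 0.0
```

>>> play_rows:
  steps:
    - [[0, 0, 0.015, -0.09], [0, 0, 0.015, -0.09], [0, 0, 0.015, -0.09], [0, 0, 0.015, -0.083], [0, 0, 0, 0]]

```text
time: 1.87
ee_pos: [0.5044, 0.0128, 0.1334]
tcp_rot: [-179.8, 0.2, 43.8]
wrist_force: [0.0, 0.7, -0.1]
opening: -0.0004
grasp_force: 0.0
```

```bash
python3 - <<'E'
from workcell import bot
o=bot.get_obs()
for k in("time","q","ee_pos","tcp_rot","opening","wrist_force"):print(k,o[k])
E
```

```text
time 1.8667
q [ 1.45415740e+00 -1.79104913e+00 -3.83027212e+00  8.82169208e+01
 -6.47843043e-04  1.37687174e+02]
ee_pos [0.50438878 0.01280044 0.13341574]
tcp_rot [-179.82804804    0.18984916   43.7672694 ]
opening -0.00043317333862271236
wrist_force [ 0.03829988  0.71508484 -0.13765509]
```

>>> play_rows:
  steps:
    - [[0, 0, 0.025, 0], [0, 0, 0.025, 0], [0, 0, 0.025, 0], [0, 0, 0.015, 0], [0, 0, 0.007, 0]]

```text
time: 2.28
ee_pos: [0.5048, 0.0125, 0.0378]
tcp_rot: [-179.9, 0.1, 43.4]
wrist_force: [1.4, -0.8, 0.3]
opening: 0.0001
grasp_force: 0.0
```

>>> play_rows:
  steps:
    - [[0, 0, 0, 0], [0, 0.002, 0, 0], [0, 0.002, 0, 0], [0, 0.002, 0, 0], [0, 0, 0, 0]]

```text
time: 2.7
ee_pos: [0.5108, 0.008, 0.0406]
tcp_rot: [179.9, -0.1, 43.5]
wrist_force: [0.0, -0.5, 0.3]
opening: -0.0002
grasp_force: 0.0
```

```bash
python3 - <<'E'
from workcell import bot
from h import *
a=bot.camera("top");b=bot.camera("side")
A=rect(a,.027,.55,.0,.2,.2,2000);B=b["img"][190:350,240:440]
cv2.imwrite("pics/m1.png",np.hstack([A,cv2.resize(B,(400,320),interpolation=cv2.INTER_CUBIC)[:, :400] if 0 else cv2.resize(B,(400,400))]))
E
```

```text
(no output)
```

View pics/m1.png

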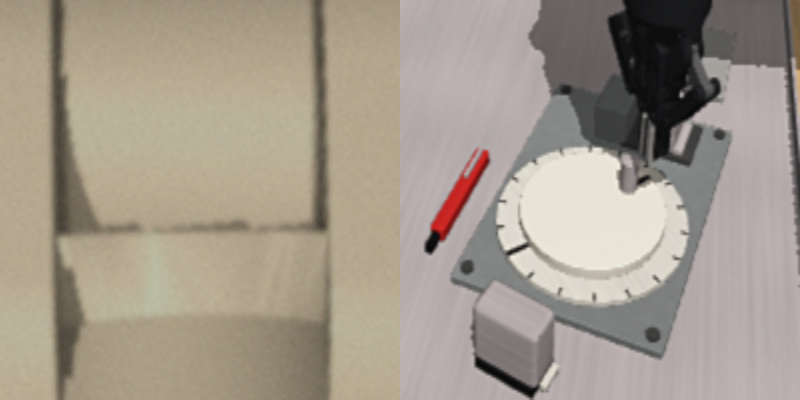

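The top view is blocked by the arm. The side view shows the shut fingers just behind the peg, at about (640,155) against the peg at (628,172) in the composite. I'll push round with the tool turning with the dial.

>>> play_rows:
  steps:
    - [[0, 0.002, 0.002, 0], [-0.0025, 0.0053, 0.001, -0.12], [-0.0025, 0.0053, 0, -0.12], [-0.0025, 0.0053, 0, -0.12], [-0.0025, 0.0053, 0, -0.12]]

```text
time: 3.22
ee_pos: [0.5225, -0.0139, 0.0364]
tcp_rot: [-180.0, 0.0, 71.4]
wrist_force: [0.7, 0.3, -0.7]
opening: -0.0003
grasp_force: 0.0
```

>>> play_rows:
  steps:
    - [[-0.0025, 0.0053, 0, -0.12], [-0.0025, 0.0053, 0, -0.12], [-0.0025, 0.0053, 0, -0.12], [-0.0025, 0.0053, 0, -0.12], [-0.0025, 0.0053, 0, -0.12]]

```text
time: 3.63
ee_pos: [0.5475, -0.0285, 0.0364]
tcp_rot: [-180.0, 0.0, 105.7]
wrist_force: [-0.2, 0.3, -0.0]
opening: 0.0
grasp_force: 0.0
```

```bash
cat > s.py <<'E'
from workcell import bot
from h import *
import sys
o=bot.get_obs();y=o["tcp_rot"][2];c=np.array([.5596,.0192])
d=o["ee_pos"][:2]-c;th=np.radians(y+180)  # radius dir r = -tool x
r=np.array([np.cos(th),np.sin(th)]);t=np.array([-r[1],r[0]])
print("z",o["ee_pos"][2],"yaw",y,"peg ang by yaw",y-180,"p(r,t)",d@r,d@t,"q6",o["q"][5],"F",o["wrist_force"])
b=bot.camera("side")
# dial seen from above via side camera, plane z=.027
A=rect(b,.027,.56,.02,.2,.2,2000);cv2.imwrite(sys.argv[1],A)
E
python3 s.py pics/m2.png
```

```text
z 0.036373352758024544 yaw 105.74246729427051 peg ang by yaw -74.25753270572949 p(r,t) 0.0425937389363981 -0.02455667434709422 q6 71.28346688256248 F [-0.15895107  0.26820163 -0.02291081]
```

View pics/m2.png

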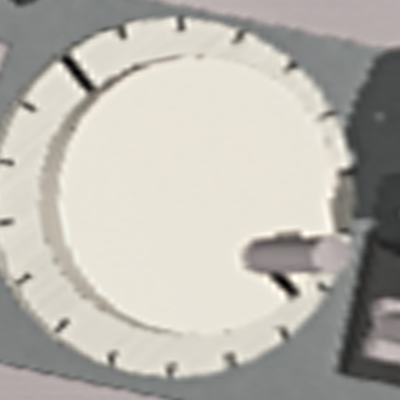

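```bash
python3 - <<'E'
from workcell import bot
from h import *
b=bot.camera("side")
print("tcp m1",proj(b,[.5108,.008,.0406]),"now",proj(b,bot.get_obs()["ee_pos"]),"peg top/base old",proj(b,[[.5284,-.0104,.055],[.5284,-.0104,.027]]),"dialc",proj(b,[.5596,.0192,.027]))
im=b["img"].copy();p=proj(b,bot.get_obs()["ee_pos"])[0]
crop=im[170:330,270:430];x=cv2.resize(crop,(560,560),interpolation=cv2.INTER_CUBIC)
cv2.drawMarker(x,tuple(int(v) for v in (p-[270,170])*3.5),(0,0,255),0,20,1)
cv2.imwrite("pics/m3.png",x)
E
```

```text
tcp m1 [[364.22617587 265.87180969]] now [[346.68766744 254.10919401]] peg top/base old [[356.37310548 252.9972183 ]
 [355.3018326  264.50658478]] dialc [[337.53870461 272.07224249]]
```

View pics/m3.png

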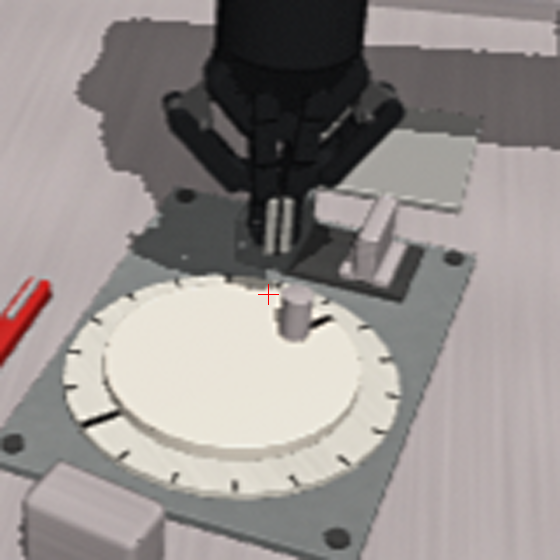

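The dial has not moved: the peg is still at (295,310) and the index at (320,322). The visible fingertips end near (277,252), about 13 px above the projected TCP at (268,295). I'll work out that offset before going further.

```bash
python3 - <<'E'
from workcell import bot
from h import *
b=bot.camera("side")
print("start TCP",proj(b,[[.2175,-.505,.196],[.2175,-.505,.209],[.2175+.0427*.396,-.505-.0427*.918,.209],[.2175-.0427*.396,-.505+.0427*.918,.209]]))
for z in(.03,.036,.05,.06,.066,.07):print(z,ray(b,348.9,242,z).round(4))
a=bot.camera("top");print(bot.get_obs()["ee_pos"],bot.get_obs()["q"])
# shadow / arm in top: save
cv2.imwrite("pics/t3.png",cv2.resize(a["img"][200:400,200:440],(720,600)))
i=cv2.imread("pics/side0.png");cv2.imwrite("pics/s0c.png",cv2.resize(i[60:120,470:570],(800,480)))
E
```

```text
start TCP [[500.31656859 107.41919639]
 [501.68832469 102.2833506 ]
 [492.28318001  97.03079011]
 [511.6755419  107.86098543]]
0.03 [ 0.5482 -0.0794  0.03  ]
0.036 [ 0.5477 -0.0708  0.036 ]
0.05 [ 0.5466 -0.051   0.05  ]
0.06 [ 0.5458 -0.0368  0.06  ]
0.066 [ 0.5453 -0.0283  0.066 ]
0.07 [ 0.545  -0.0226  0.07  ]
[ 0.5470545  -0.02817664  0.03629012] [-2.94841588e+00  4.62810623e+00 -8.01625184e+00  7.73849527e+01
 -1.02872461e-04  7.18908551e+01]
```

View pics/t3.png

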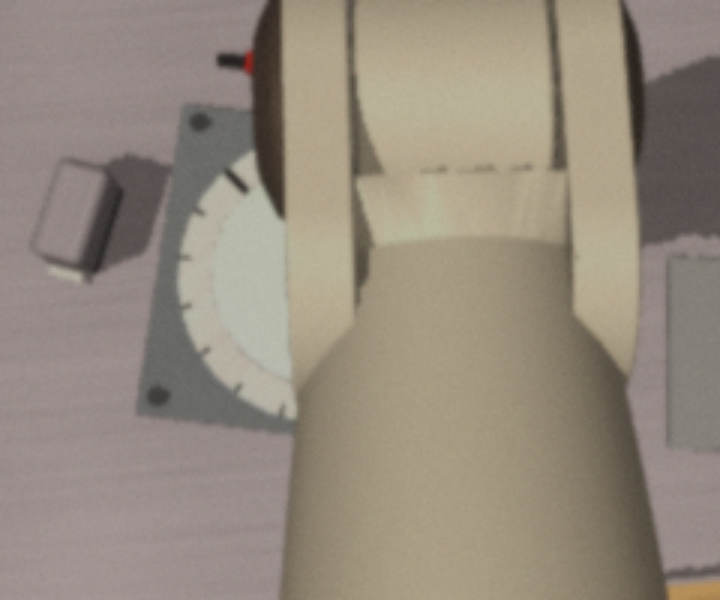

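The top view is mostly blocked by the arm; the rule case, slate and crayon are undisturbed. The side ray meets the reported TCP xy only at z≈0.066, and the start picture shows the same offset. So the real fingertips sit about 30 mm above the reported TCP, and they passed over the peg. I'll go back and then descend with care.

>>> play_rows:
  steps:
    - [[0, 0, -0.008, 0], [0.0031, -0.005, 0, 0.12], [0.0031, -0.005, 0, 0.12], [0.0031, -0.005, 0, 0.12], [0.0031, -0.005, 0, 0.12]]

```text
time: 4.25
ee_pos: [0.5261, -0.0176, 0.0453]
tcp_rot: [180.0, -0.0, 77.4]
wrist_force: [-0.1, 0.2, 1.1]
opening: 0.0
grasp_force: 0.0
```

>>> play_rows:
  steps:
    - [[0.0031, -0.005, 0, 0.12], [0.0031, -0.005, 0, 0.12], [0.0031, -0.005, 0, 0.12], [0.0031, -0.005, 0, 0.12], [0.0031, -0.005, 0, 0.12]]

```text
time: 4.67
ee_pos: [0.5106, 0.0071, 0.0453]
tcp_rot: [180.0, -0.0, 43.0]
wrist_force: [0.0, 0.3, 0.2]
opening: -0.0001
grasp_force: 0.0
```

>>> play_rows:
  steps:
    - [[0, -0.008, 0, 0], [0, 0, 0.008, 0], [0, 0, 0.006, 0], [0, 0, 0.006, 0], [0, 0, 0, 0]]

```text
time: 5.08
ee_pos: [0.5045, 0.0124, 0.0227]
tcp_rot: [-179.9, 0.1, 43.6]
wrist_force: [-0.3, -0.3, 0.5]
opening: 0.0
grasp_force: 0.0
```

```bash
python3 s.py pics/x.png; python3 - <<'E'
from workcell import bot
from h import *
b=bot.camera("side");p=bot.get_obs()["ee_pos"];print(p)
z=np.arange(0,.08,.004);q=proj(b,[[p[0],p[1],p[2]+k] for k in z])
for k,(u,v) in zip(z,q):print(round(k,3),u.round(),v.round(),[int(x) for x in b["img"][int(round(v)),int(u)-9:int(u)+10:2].mean(axis=1)])
E
```

```text
z 0.02269837052958556 yaw 43.60697121934516 peg ang by yaw -136.39302878065484 p(r,t) 0.044599485311120665 -0.033044946016046975 q6 137.7996631790681 F [-0.25528366 -0.32842722  0.46213859]
[0.50514503 0.01236372 0.02396479]
0.0 366.0 274.0 [224, 224, 225, 224, 224, 224, 224, 225, 215, 210]
0.004 366.0 273.0 [224, 225, 224, 224, 224, 224, 224, 225, 212, 210]
0.008 367.0 271.0 [224, 226, 228, 228, 228, 226, 225, 226, 210, 212]
0.012 367.0 270.0 [224, 229, 174, 145, 230, 229, 227, 224, 212, 212]
0.016 367.0 268.0 [229, 133, 131, 130, 126, 209, 169, 126, 193, 214]
0.02 367.0 266.0 [124, 133, 133, 133, 133, 132, 122, 122, 116, 128]
0.024 367.0 265.0 [107, 137, 135, 134, 135, 134, 123, 121, 120, 120]
0.028 368.0 263.0 [54, 64, 138, 135, 108, 96, 110, 81, 46, 120]
0.032 368.0 261.0 [103, 39, 7, 43, 111, 67, 10, 25, 121, 137]
0.036 368.0 259.0 [117, 141, 100, 35, 106, 74, 15, 25, 14, 86]
0.04 368.0 258.0 [120, 122, 61, 76, 122, 24, 21, 19, 9, 118]
0.044 368.0 256.0 [101, 88, 73, 74, 121, 39, 20, 15, 12, 122]
0.048 369.0 254.0 [105, 61, 82, 54, 120, 51, 12, 15, 11, 47]
0.052 369.0 253.0 [88, 42, 85, 55, 114, 50, 11, 13, 14, 32]
0.056 369.0 251.0 [75, 50, 81, 42, 108, 68, 12, 17, 14, 63]
0.06 369.0 249.0 [30, 33, 62, 62, 87, 18, 12, 16, 16, 16]
0.064 369.0 247.0 [37, 32, 75, 52, 14, 19, 19, 25, 21, 15]
0.068 370.0 246.0 [36, 21, 94, 24, 19, 19, 20, 17, 18, 18]
0.072 370.0 244.0 [37, 21, 62, 23, 17, 17, 20, 18, 15, 17]
0.076 370.0 242.0 [34, 19, 15, 14, 15, 15, 21, 29, 29, 20]
```

The tips end about 30 mm above the reported TCP, so they are at z≈0.054 now. I'll go down 13 mm more and push, one call first.

>>> play_rows:
  steps:
    - [[0, 0, 0.006, 0], [0, 0, 0.007, 0], [0, 0.004, 0, 0], [0, 0.003, 0, 0], [0, 0.003, 0, 0]]

```text
time: 5.6
ee_pos: [0.5126, 0.005, 0.0115]
tcp_rot: [180.0, 0.0, 43.5]
wrist_force: [1.1, 1.5, -0.2]
opening: 0.0001
grasp_force: 0.0
```

>>> play_rows:
  steps:
    - [[-0.0025, 0.0053, 0, -0.12], [-0.0025, 0.0053, 0, -0.12], [-0.0025, 0.0053, 0, -0.12], [-0.0025, 0.0053, 0, -0.12], [-0.0025, 0.0053, 0, -0.12]]

```text
time: 6.02
ee_pos: [0.5275, -0.0195, 0.0116]
tcp_rot: [-180.0, -0.0, 78.2]
wrist_force: [-2.5, 0.9, 0.9]
opening: -0.0002
grasp_force: 1.3
```

```bash
python3 s.py pics/m4.png; python3 - <<'E'
from h import *
A=cv2.imread("pics/m4.png").mean(axis=2)
# dark on circle r=60..66mm around dial centre in rect frame: centre u=(.12-.0192)*2000, v=(.66-.5596)*2000
for th in range(-180,180,4):
    v=[]
    for r in(.058,.061,.064,.067):
        x,y=.5596+r*np.cos(np.radians(th)),.0192+r*np.sin(np.radians(th));v.append(int(A[int((.66-x)*2000),int((.12-y)*2000)]))
    if min(v)<150:print(th,v)
E
```

```text
z 0.01158696449405558 yaw 78.24557888430458 peg ang by yaw -101.75442111569542 p(r,t) 0.04446091394312642 -0.023501055054979802 q6 99.62546863422654 F [-2.51366875  0.94509189  0.89804683]
-128 [133, 148, 203, 188]
-124 [132, 134, 118, 111]
-120 [137, 135, 96, 123]
-116 [140, 110, 52, 41]
-112 [126, 105, 116, 134]
-108 [123, 108, 62, 72]
-104 [141, 139, 139, 135]
-100 [137, 139, 138, 156]
-96 [109, 116, 115, 119]
-92 [89, 78, 96, 100]
```

The force shows contact and the dial is turning. Continuing.

>>> play_rows:
  steps:
    - [[-0.0025, 0.0053, 0, -0.12], [-0.0025, 0.0053, 0, -0.12], [-0.0025, 0.0053, 0, -0.12], [-0.0025, 0.0053, 0, -0.12], [-0.0025, 0.0053, 0, -0.12]]

```text
time: 6.48
ee_pos: [0.5541, -0.0317, 0.0116]
tcp_rot: [-179.9, 0.1, 112.4]
wrist_force: [-2.0, -3.3, 0.6]
opening: 0.0002
grasp_force: 1.8
```

>>> play_rows:
  steps:
    - [[-0.0025, 0.0053, 0, -0.12], [-0.0025, 0.0053, 0, -0.12], [-0.0025, 0.0053, 0, -0.12], [-0.0025, 0.0053, 0, -0.12], [-0.0025, 0.0053, 0, -0.12]]

```text
time: 6.9
ee_pos: [0.5831, -0.0263, 0.0118]
tcp_rot: [-179.9, 0.1, 146.8]
wrist_force: [1.6, -4.8, 0.1]
opening: -0.0001
grasp_force: 1.8
```

>>> play_rows:
  steps:
    - [[-0.0025, 0.0053, 0, -0.12], [-0.0025, 0.0053, 0, -0.12], [-0.0025, 0.0053, 0, -0.12], [-0.0025, 0.0053, 0, -0.12], [0, 0, 0, 0]]

```text
time: 7.32
ee_pos: [0.6009, -0.0098, 0.0119]
tcp_rot: [-180.0, 0.1, 174.3]
wrist_force: [0.4, -1.6, 0.7]
opening: 0.0001
grasp_force: 0.6
```

```bash
cat > a.py <<'E'
from h import *
import sys
A=cv2.imread(sys.argv[1]).mean(axis=2).astype(np.float32)
R,T=np.meshgrid(np.arange(.057,.0685,.001),np.radians(np.arange(-180,180,.5)))
x,y=.5596+R*np.cos(T),.0192+R*np.sin(T)
P=cv2.remap(A,((.12-y)*2000).astype(np.float32),((.66-x)*2000).astype(np.float32),1).mean(axis=1)
for t,v in zip(np.arange(-180,180,.5),P):
    if v<165:print(t,int(v),end="; ")
E
python3 s.py pics/m5.png; python3 a.py pics/m5.png
```

```text
z 0.011869700102740827 yaw 174.323739744504 peg ang by yaw -5.676260255496004 p(r,t) 0.043983744112864355 -0.024741734478758874 q6 4.757626393097259 F [ 0.42912697 -1.62170811  0.73891602]
-55.0 160; -54.5 150; -54.0 139; -53.5 127; -53.0 115; -52.5 104; -52.0 95; -51.5 88; -51.0 84; -50.5 83; -50.0 85; -49.5 91; -49.0 100; -48.5 112; -48.0 125; -47.5 139; -47.0 152; -46.5 164; -35.0 162; -34.5 158; -34.0 152; -33.5 146; -33.0 139; -32.5 131; -32.0 124; -31.5 117; -31.0 111; -30.5 108; -30.0 107; -29.5 109; -29.0 114; -28.5 120; -28.0 126; -27.5 132; -27.0 136; -26.5 138; -26.0 139; -25.5 138; -25.0 137; -24.5 136; -24.0 137; -23.5 139; -23.0 142; -22.5 146; -22.0 150; -21.5 153; -21.0 156; -20.5 159; -20.0 163; -12.5 158; -12.0 126; -11.5 95; -11.0 66; -10.5 44; -10.0 31; -9.5 27; -9.0 32; -8.5 46; -8.0 68; -7.5 95; -7.0 126; -6.5 157;
```

The index is cleanly seen at −9.5°, so about 48° remain.

>>> play_rows:
  steps:
    - [[-0.0025, 0.0053, 0, -0.12], [-0.0025, 0.0053, 0, -0.12], [-0.0025, 0.0053, 0, -0.12], [-0.0025, 0.0053, 0, -0.12], [-0.0025, 0.0053, 0, -0.12]]

```text
time: 7.78
ee_pos: [0.609, 0.0174, 0.0118]
tcp_rot: [-179.9, 0.1, -151.5]
wrist_force: [3.5, -1.8, 0.4]
opening: -0.0003
grasp_force: 1.5
```

>>> play_rows:
  steps:
    - [[-0.0025, 0.0053, 0, -0.12], [0, 0, 0, 0], [0, 0, 0, 0], [0, 0, 0, 0], [0, 0, 0, 0]]

```text
time: 8.2
ee_pos: [0.6078, 0.0233, 0.0114]
tcp_rot: [180.0, -0.0, -144.8]
wrist_force: [0.4, 0.5, -0.6]
opening: 0.0003
grasp_force: 0.1
```

```bash
cat > b.py <<'E'
from workcell import bot
from h import *
import sys
for cn in sys.argv[1:]:
    c=bot.camera(cn)
    for n,z,r0,r1 in(("index",.027,.057,.068),("long",.017,.0735,.083)):
        th=np.arange(0,70,.25)-(-0);R,T=np.meshgrid(np.linspace(r0,r1,12),np.radians(th))
        W=np.stack([.5596+R*np.cos(T),.0192+R*np.sin(T),0*R+z],-1).reshape(-1,3)
        p=proj(c,W).reshape(*R.shape,2).astype(np.float32)
        I=cv2.remap(c["img"].mean(axis=2).astype(np.float32),p[...,0],p[...,1],2)
        P=I.mean(axis=1);w=np.clip(np.median(P)-25-P,0,None);k=P.argmin();s=slice(max(0,k-24),k+25)
        print(cn,n,th[k],P[k],"centroid",(w[s]*th[s]).sum()/w[s].sum(), "inner/outer",[th[I[:,j].argmin()] for j in(0,4,8,11)])
E
python3 s.py pics/m6.png; python3 b.py side top
```

```text
z 0.011389942496976897 yaw -144.84000522126544 peg ang by yaw -324.8400052212654 p(r,t) 0.04172549400058484 -0.02439829770273359 q6 -32.96982862159994 F [ 0.38778028  0.54871848 -0.6465587 ]
side index 33.0 33.6702 centroid 33.06630204464922 inner/outer [np.float64(0.0), np.float64(33.25), np.float64(33.0), np.float64(33.25)]
side long 37.75 17.051786 centroid 37.57692795452135 inner/outer [np.float64(37.5), np.float64(37.5), np.float64(37.75), np.float64(37.5)]
top index 0.0 145.70471 centroid nan inner/outer [np.float64(0.75), np.float64(2.0), np.float64(0.0), np.float64(0.0)]
top long 0.5 146.16609 centroid nan inner/outer [np.float64(1.0), np.float64(68.25), np.float64(1.75), np.float64(67.5)]b.py:12: RuntimeWarning: invalid value encountered in scalar divide
  print(cn,n,th[k],P[k],"centroid",(w[s]*th[s]).sum()/w[s].sum(), "inner/outer",[th[I[:,j].argmin()] for j in(0,4,8,11)])
```

Side view: index at 33.1°, long line at 37.6°. I need about 4.5° more, in small pushes.

>>> play_rows:
  steps:
    - [[-0.0004, 0.0009, 0, -0.02], [-0.0004, 0.0009, 0, -0.02], [-0.0004, 0.0009, 0, -0.02], [0, 0, 0, 0], [0, 0, 0, 0]]

```text
time: 8.77
ee_pos: [0.6074, 0.0265, 0.0115]
tcp_rot: [-180.0, -0.0, -141.1]
wrist_force: [0.4, -1.5, -0.1]
opening: -0.0001
grasp_force: 0.6
```

```bash
python3 b.py side
```

```text
side index 36.5 24.533545 centroid 36.384812259351534 inner/outer [np.float64(37.0), np.float64(36.25), np.float64(36.5), np.float64(36.5)]
side long 37.75 17.02329 centroid 37.586974756867946 inner/outer [np.float64(37.5), np.float64(37.5), np.float64(37.75), np.float64(37.5)]
```

>>> play_rows:
  steps:
    - [[-0.0004, 0.0008, 0, -0.018], [0, 0, 0, 0], [0, 0, 0, 0], [0, 0, 0, 0], [0, 0, 0, 0]]

```text
time: 9.23
ee_pos: [0.6072, 0.0274, 0.0115]
tcp_rot: [180.0, -0.0, -140.1]
wrist_force: [0.9, -1.3, -0.1]
opening: 0.0004
grasp_force: 0.6
```

```bash
python3 b.py side; python3 - <<'E'
# fit the dial axis as the side camera sees it: 18 ticks of known spacing on z=.017, r .086-.091, and long line
from workcell import bot
from h import *
from scipy.optimize import minimize
c=bot.camera("side");G=cv2.GaussianBlur(c["img"].mean(axis=2).astype(np.float32),(0,0),.7)
def f(p,full=False):
    x0,y0,a=p;s=0
    T=np.radians(np.arange(18)*20)+a;ok=(np.degrees(T)%360<300)
    R,TT=np.meshgrid(np.linspace(.0865,.0905,5),T)
    W=np.stack([x0+R*np.cos(TT),y0+R*np.sin(TT),0*R+.017],-1).reshape(-1,3);q=proj(c,W).astype(np.float32)
    v=cv2.remap(G,q[:,0].reshape(1,-1),q[:,1].reshape(1,-1),2).reshape(18,5).mean(1)
    return np.sort(v)[2:].mean() if not full else v
best=min((minimize(f,[.5596+dx,.0192+dy,np.radians(a)],method="Nelder-Mead",options=dict(initial_simplex=[[.5596+dx,.0192+dy,np.radians(a)],[.5606+dx,.0192+dy,np.radians(a)],[.5596+dx,.0202+dy,np.radians(a)],[.5596+dx,.0192+dy,np.radians(a+1)]])) for dx in(-.001,.001) for dy in(-.001,.001) for a in(37.5,38.5)),key=lambda r:r.fun)
print(best.x[:2],np.degrees(best.x[2]),best.fun,f(best.x,True).astype(int))
E
```

```text
side index 37.5 29.01503 centroid 37.51759582276187 inner/outer [np.float64(37.0), np.float64(37.5), np.float64(37.5), np.float64(37.5)]
side long 37.75 16.365702 centroid 37.587143539657575 inner/outer [np.float64(37.5), np.float64(37.5), np.float64(37.75), np.float64(37.5)]
[0.5627785  0.01993897] 38.41198924015653 132.6109161376953 [ 64 130 141 131 140 137 142 147 134 135 137 141 134  13  63 136 138 125]
```

The index is on the line to within about 0.2°. I'll back off, rise and turn for the tab push.

>>> play_rows:
  steps:
    - [[0, -0.005, 0, 0], [0, -0.007, 0, 0], [0, 0, -0.02, 0], [0, 0, -0.035, 0], [0, 0, -0.035, 0]]

```text
time: 9.75
ee_pos: [0.6143, 0.0176, 0.1013]
tcp_rot: [179.9, -0.1, -140.1]
wrist_force: [0.6, -0.2, 0.1]
opening: -0.0001
grasp_force: 0.0
```

>>> play_rows:
  steps:
    - [[0, 0, 0, -0.12], [0, 0, 0, -0.12], [0, 0, 0, -0.12], [0, 0, 0, -0.12], [0, 0, 0, -0.12]]

```text
time: 10.17
ee_pos: [0.6153, 0.0177, 0.1015]
tcp_rot: [-180.0, 0.0, -105.4]
wrist_force: [-0.8, -0.1, -0.6]
opening: 0.0
grasp_force: 0.0
```

>>> play_rows:
  steps:
    - [[0, 0, 0, -0.06], [0, 0, 0, 0], [0, 0, 0, 0], [0, 0, 0, 0], [0, 0, 0, 0]]

```text
time: 10.58
ee_pos: [0.615, 0.018, 0.1014]
tcp_rot: [180.0, 0.0, -102.4]
wrist_force: [-0.5, -0.6, 0.3]
opening: -0.0001
grasp_force: 0.0
```

```bash
cat > t.py <<'E'
from workcell import bot
from h import *
o=bot.get_obs();y=np.radians(o["tcp_rot"][2]);g=np.radians(-12.2)
d=np.array([.4599,-.0983])-o["ee_pos"][:2]
print(o["ee_pos"],o["tcp_rot"],"tx",d@[np.cos(y),np.sin(y)],"ty",d@[np.sin(y),-np.cos(y)],o["q"])
E
python3 t.py; python3 b.py side
```

```text
[0.61503589 0.01800203 0.1014403 ] [ 1.79997501e+02  1.11978692e-03 -1.02394865e+02] tx 0.14689078226941527 ty 0.12655593634900336 [ 1.67568186e+00  1.31082050e+01  8.72967440e+00  8.56236211e+01
  1.69371556e-03 -7.59294534e+01]
side index 37.5 30.265097 centroid 37.5191917153011 inner/outer [np.float64(37.0), np.float64(37.5), np.float64(37.5), np.float64(37.5)]
side long 37.75 17.29154 centroid 37.58281884611362 inner/outer [np.float64(37.5), np.float64(37.5), np.float64(37.75), np.float64(37.5)]
```

>>> play_rows:
  steps:
    - [[0.0294, 0.0253, 0, 0], [0.0294, 0.0253, 0, 0], [0.0294, 0.0253, 0, 0], [0.0294, 0.0253, 0, 0], [0.0294, 0.0253, 0, 0]]

```text
time: 11.05
ee_pos: [0.4585, -0.0992, 0.1013]
tcp_rot: [-180.0, -0.0, -102.3]
wrist_force: [0.3, -1.5, 0.1]
opening: -0.0001
grasp_force: 0.0
```

```bash
python3 t.py; python3 b.py side top; python3 - <<'E'
from workcell import bot
from h import *
a=bot.camera("top");b=bot.camera("side")
A=cv2.resize(rect(a,.027,.56,.02,.2,.2,2000),(400,400))
B=cv2.resize(b["img"][190:350,260:420],(400,400),interpolation=cv2.INTER_CUBIC)
cv2.imwrite("pics/m7.png",np.hstack([A,B]))
E
```

```text
[ 0.45850186 -0.09922153  0.10134567] [-1.79991020e+02 -2.66404510e-03 -1.02314265e+02] tx -0.0011985106890468875 ty -0.0011694398101533636 [-1.22089065e+01 -6.95690360e+00 -1.22111890e+01  8.47367394e+01
 -2.68055361e-03 -8.98946422e+01]
side index 37.5 28.967112 centroid 37.51774976869225 inner/outer [np.float64(37.0), np.float64(37.5), np.float64(37.5), np.float64(37.5)]
side long 37.75 16.376848 centroid 37.58797758373278 inner/outer [np.float64(37.5), np.float64(37.5), np.float64(37.75), np.float64(37.5)]
top index 38.75 56.737507 centroid 38.74056486886054 inner/outer [np.float64(39.25), np.float64(38.75), np.float64(38.75), np.float64(38.75)]
top long 38.5 51.294052 centroid 38.448571498306784 inner/outer [np.float64(38.5), np.float64(38.25), np.float64(38.5), np.float64(38.5)]
```

View pics/m7.png

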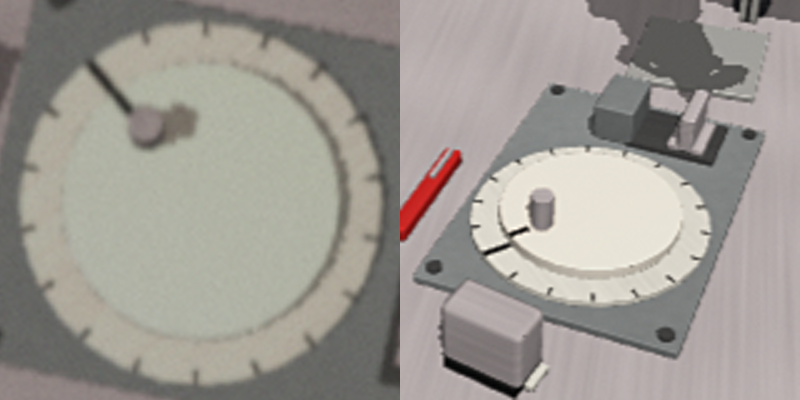

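The index mark and long line form one straight line in both views: pixels (90,65)–(135,115) in the top view and (485,253)–(527,230) in the side view. Numerically they agree to 0.1–0.3°. Next is the tab.

>>> play_rows:
  steps:
    - [[0, 0, 0.03, 0], [0, 0, 0.03, 0], [0, 0, 0.025, 0], [0, 0, 0.012, 0], [0, 0, 0, 0]]

```text
time: 11.67
ee_pos: [0.4589, -0.0976, 0.0018]
tcp_rot: [179.7, 0.0, -102.3]
wrist_force: [-1.0, 0.3, 0.8]
opening: -0.0003
grasp_force: 0.0
```

>>> play_rows:
  steps:
    - [[0, -0.004, 0, 0], [0, -0.004, 0, 0], [0, -0.004, 0, 0], [0, -0.004, 0, 0], [0, -0.004, 0, 0]]

```text
time: 12.08
ee_pos: [0.4807, -0.103, 0.0056]
tcp_rot: [-179.9, 0.0, -102.3]
wrist_force: [-1.8, 0.8, 2.2]
opening: -0.0002
grasp_force: 1.3
```

```bash
cat > l.py <<'E'
from workcell import bot
from h import *
# profile of the side picture along the tab top (z=.049) in gauge x: tab top bright
b=bot.camera("side");c=np.array([.5309,-.1132]);g=np.radians(-12.2);X=np.array([np.cos(g),np.sin(g)])
G=b["img"].mean(axis=2).astype(np.float32)
s=np.arange(-.09,.04,.003)
Y=np.array([-X[1],X[0]])
out=[]
for off in(-.015,0,.015):
    q=proj(b,[[*(c+k*X+off*Y),.048] for k in s]).astype(np.float32)
    v=cv2.remap(G,q[:,0].reshape(1,-1),q[:,1].reshape(1,-1),1).ravel();out.append(v)
    print(off,list(zip((s*1000).round().astype(int).tolist(),v.astype(int).tolist())))
o=bot.get_obs();print(o["ee_pos"],o["wrist_force"],"tcp along",(o["ee_pos"][:2]-c)@X,"across",(o["ee_pos"][:2]-c)@Y)
E
python3 l.py
```

```text
-0.015 [(-90, 176), (-87, 177), (-84, 177), (-81, 176), (-78, 158), (-75, 151), (-72, 116), (-69, 151), (-66, 170), (-63, 65), (-60, 20), (-57, 29), (-54, 85), (-51, 123), (-48, 58), (-45, 79), (-42, 121), (-39, 42), (-36, 27), (-33, 80), (-30, 93), (-27, 74), (-24, 79), (-21, 80), (-18, 77), (-15, 76), (-12, 78), (-9, 78), (-6, 76), (-3, 75), (0, 73), (3, 68), (6, 76), (9, 99), (12, 126), (15, 116), (18, 132), (21, 129), (24, 123), (27, 130), (30, 139), (33, 126), (36, 148), (39, 173)]
0 [(-90, 177), (-87, 178), (-84, 179), (-81, 169), (-78, 103), (-75, 98), (-72, 100), (-69, 100), (-66, 91), (-63, 36), (-60, 20), (-57, 78), (-54, 122), (-51, 77), (-48, 78), (-45, 121), (-42, 58), (-39, 26), (-36, 98), (-33, 167), (-30, 166), (-27, 102), (-24, 96), (-21, 98), (-18, 99), (-15, 100), (-12, 101), (-9, 99), (-6, 99), (-3, 91), (0, 76), (3, 106), (6, 127), (9, 127), (12, 126), (15, 126), (18, 126), (21, 126), (24, 126), (27, 125), (30, 124), (33, 121), (36, 134), (39, 174)]
0.015 [(-90, 166), (-87, 180), (-84, 170), (-81, 169), (-78, 182), (-75, 130), (-72, 101), (-69, 99), (-66, 102), (-63, 97), (-60, 107), (-57, 125), (-54, 69), (-51, 67), (-48, 121), (-45, 88), (-42, 95), (-39, 163), (-36, 184), (-33, 179), (-30, 164), (-27, 101), (-24, 97), (-21, 94), (-18, 96), (-15, 100), (-12, 101), (-9, 97), (-6, 96), (-3, 79), (0, 73), (3, 107), (6, 130), (9, 126), (12, 126), (15, 125), (18, 125), (21, 125), (24, 127), (27, 126), (30, 125), (33, 125), (36, 127), (39, 161)]
[ 0.48109409 -0.10312735  0.00533241] [-0.53003174  0.48574597  0.82443273] tcp along -0.05080968784450025 across -0.0006800512503563453
```

Contact is made and the tab is sliding.

>>> play_rows:
  steps:
    - [[0, -0.005, 0, 0], [0, -0.005, 0, 0], [0, -0.005, 0, 0], [0, -0.004, 0, 0], [0, -0.003, 0, 0]]

```text
time: 12.55
ee_pos: [0.5016, -0.1077, 0.0045]
tcp_rot: [-180.0, -0.0, -102.3]
wrist_force: [-1.8, 0.8, 2.4]
opening: -0.0001
grasp_force: 1.3
```

>>> play_rows:
  steps:
    - [[0, -0.001, 0, 0], [0, -0.001, 0, 0], [0, -0.001, 0, 0], [0, -0.001, 0, 0], [0, -0.001, 0, 0]]

```text
time: 12.97
ee_pos: [0.5059, -0.1086, 0.0044]
tcp_rot: [180.0, -0.0, -102.3]
wrist_force: [-2.5, 1.5, 1.1]
opening: 0.0001
grasp_force: 1.0
```

>>> play_rows:
  steps:
    - [[0, -0.001, 0, 0], [0, -0.001, 0, 0], [0, -0.001, 0, 0], [0, -0.001, 0, 0], [0, 0, 0, 0]]

```text
time: 13.38
ee_pos: [0.51, -0.1095, 0.0044]
tcp_rot: [-180.0, 0.0, -102.3]
wrist_force: [-1.4, 0.4, 1.2]
opening: 0.0002
grasp_force: 0.6
```

>>> play_rows:
  steps:
    - [[0, -0.0007, 0, 0], [0, -0.0007, 0, 0], [0, -0.0007, 0, 0], [0, -0.0007, 0, 0], [0, 0, 0, 0]]

```text
time: 13.8
ee_pos: [0.5115, -0.1098, 0.0043]
tcp_rot: [179.9, 0.0, -102.3]
wrist_force: [-7.2, 2.4, 5.1]
opening: -0.0001
grasp_force: 4.4
```

>>> play_rows:
  steps:
    - [[0, -0.0005, 0, 0], [0, -0.0005, 0, 0], [0, 0, 0, 0], [0, 0, 0, 0], [0, 0, 0, 0]]

```text
time: 14.22
ee_pos: [0.5117, -0.1098, 0.0043]
tcp_rot: [179.8, 0.0, -102.3]
wrist_force: [-11.5, 3.2, 7.4]
opening: 0.0001
grasp_force: 6.7
```

Firm stop: the force rises with no further travel. I'll back off straight and rise.

>>> play_rows:
  steps:
    - [[0, 0.004, 0, 0], [0, 0.008, 0, 0], [0, 0.008, 0, 0], [0, 0.005, -0.01, 0], [0, 0, -0.03, 0]]

```text
time: 14.63
ee_pos: [0.4856, -0.1042, 0.0417]
tcp_rot: [179.6, -0.0, -102.3]
wrist_force: [-0.2, -0.3, -0.0]
opening: 0.0
grasp_force: 0.0
```

>>> play_rows:
  steps:
    - [[0.02, 0.02, -0.03, 0], [0.02, 0.02, -0.03, 0], [0.02, 0.02, -0.02, 0], [0.02, 0.02, 0, 0], [0, 0, 0, 0]]

```text
time: 15.05
ee_pos: [0.3917, -0.1678, 0.1273]
tcp_rot: [-179.8, -0.1, -102.4]
wrist_force: [0.8, 0.3, -0.3]
opening: -0.0004
grasp_force: 0.0
```

```bash
python3 b.py side top; python3 - <<'E'
from workcell import bot
from h import *
a=bot.camera("top");b=bot.camera("side")
A=cv2.resize(rect(a,.027,.56,-.04,.3,.3,1400),(400,400))
B=cv2.resize(b["img"][190:350,260:420],(400,400),interpolation=cv2.INTER_CUBIC)
cv2.imwrite("pics/m8.png",np.hstack([A,B]))
E
```

```text
side index 37.5 27.890902 centroid 37.51910524214131 inner/outer [np.float64(37.0), np.float64(37.5), np.float64(37.5), np.float64(37.5)]
side long 37.75 15.415593 centroid 37.583299149809775 inner/outer [np.float64(37.5), np.float64(37.5), np.float64(37.75), np.float64(37.5)]
top index 38.75 60.2561 centroid 38.753422027138924 inner/outer [np.float64(38.5), np.float64(38.75), np.float64(38.75), np.float64(38.75)]
top long 38.5 55.286804 centroid 38.447940357578624 inner/outer [np.float64(38.25), np.float64(38.25), np.float64(38.25), np.float64(38.5)]
```

View pics/m8.png

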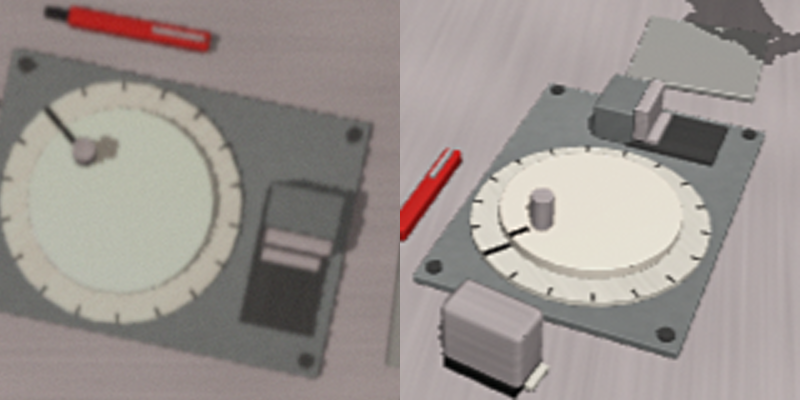

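The tab is flush against the stop block, at (295,240) in the top view and (648,110) in the side view. The index is still on the long line, the bystanders are where they were, and the hand is clear.

```bash
python3 -c "
from workcell import bot
print(bot.job_done())"
```

```text
the job is handed in; nothing more can be done
None
```

The job is handed in at about 15 s of the 64 s allowed: dial index on the long line to within about 0.3°, lock tab fully home against its stop block, nothing beside the gauge disturbed in the pictures and the hand clear; an early pass of the fingers over the peg touched nothing, because the tips sit about 30 mm above the reported TCP.

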